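# Zero and set the bleed screw of a microscope air manifold

## Task

On the small air manifold for the microscope's anti-vibration platform, first shut the yellow quarter-turn valve fully, so that its handle lies squarely across the manifold against its closed stop. Then turn the red thumbscrew clockwise until it seats, back it off a quarter turn anticlockwise, and finish while still gripping the thumbscrew there, keeping it still. Leave the bottle, jar and tape roll standing where they are.

Things in the scene. Friction and masses are not known exactly. Their poses are not given: they have to be found in the camera images.
- manifold: Fixed aluminium air manifold: block 50 x 250 mm (x, y), top 40 mm above the bench, on a blue-grey foot plate 100 x 300 x 8 mm. Origin: centre of the underside, on the bench; y runs along the block, z up. In its frame the valve's vertical turning axis is at (0, -80 mm), the thumbscrew's at (0, +80 mm); a small round gauge (look only, 64 mm high) is at (0, 0).
- valve (a joint): Quarter-turn valve, rad, between hard stops: 0 = open (handle along the manifold, pointing to the manifold's -y), 1.571 = closed (handle squarely across, pointing to the manifold's -x). Grows clockwise seen from above. Friction only, about 0.12 N m: it stays where it is left. May start partly turned.
- handle_grip (a point): Grip point in the middle of the valve's yellow handle, 66 mm from the valve's axis, 82 mm above the bench; its -y axis points outward along the handle. The yellow sleeve is a bar 56 mm long (pointing straight out from the axis), 14 mm wide, from 66 to 92 mm above the bench; under it is free space down to the manifold.
- bleed (a joint): Thumbscrew angle, rad: 0 = seated (hard stop, felt as a sudden rise of torque), grows anticlockwise seen from above as it is backed off, up to 4.7; a quarter turn off the seat is 1.571. Friction only, about 0.05 N m: it stays where it is left, and its height does not change. Starts 1.1 to 2.6 off the seat.
- screw_grip (a point): Grip point on the thumbscrew's axis, 82 mm above the bench, in its red bar: 40 mm long (point x), 12 mm wide (point y), 64 to 94 mm above the bench, over a black collar of 32 mm diameter (top at 64 mm) and a brass bush of 42 mm (top at 50 mm). White mark on top towards the -x end. When seated the axes are parallel to the manifold's and the mark points to the manifold's -x.
- wash_bottle: Bystander: white bottle with red cap, 56 mm diameter, 120 mm tall, loose. Origin: centre of its underside.
- specimen_jar: Bystander: amber jar with white lid, 54 mm diameter, 75 mm tall, loose. Origin: centre of its underside.
- tape_roll: Bystander: pale roll of tape lying flat, 76 mm diameter, 30 mm high, loose. Origin: centre of its underside.

How it is judged:
By the outcome, as a careful person would: the job done as asked, in the order asked, and still so for the second after the job is handed in, while the arm keeps its last pose, push and grip.
It also fails if it takes over 64 s, if anything falls off the work surface, if the arm or the gripper's body presses on something with over 40 N, if the wrist force passes 120 N, or if a joint passes its speed limit or range.

## Robot

A 7-joint arm with a two-finger parallel gripper is mounted at the origin on the work surface. World frame = base frame: x ahead of the robot, y to its left, z up, the work surface at z = 0. Lengths are in m, angles in rad, forces in N, time in s.
With the tool pointing down it reaches from about 0.4 to 0.9 m from the base axis. Payload 5.6 kg.
Tool frame: the origin (TCP) lies midway between the tips of the shut fingers; the grasp point (between the pads) lies 19 mm behind it; z points along the fingers, y is the line along which they close (so a half turn about z gives the same grasp; the last joint's range is limited). The gripper opens to 92 mm and grips with 3 to 60 N. Pads are 20 mm wide; open, the fingers measure 128 mm over their backs; the gripper's body (75 mm by 189 mm) begins 69 mm behind the grasp point.
Start: joints at [-1.316, 0.468, -0.012, 1.603, 0.006, 1.071, -0.056], TCP at [0.191, 0.621, 0.215] pointing down, gripper open.
Joint ranges: [-2.53, 2.53], [-0.31, 2.02], [-1.57, 1.55], [0.28, 2.44], [-1.29, 4.43], [0.15, 1.84], [-2.92, 2.92]. Speed limits (rad/s): [2.57, 2.57, 3.14, 3.14, 3.14, 3.14, 3.14].

## Interface

Orientations are given as a 3x3 rotation matrix whose columns are the frame's x, y, z axes.
In Python, from station import env, effector, solver, viewer, workorder, search_frame, tip_of gives the robot as it stands. Calls block until the motion is done:
- env.reach(position, orientation): joint-space move of the TCP to a pose.
- env.movel(position, frame=None, rate=0.15): straight line of the TCP; frame=None keeps the orientation; rate is the mean speed in m/s.
- env.goto_joints(angles): joint-space move.
- effector.release() and effector.grasp(squeeze=None): open the fingers fully, or close them until they stop; squeeze is the grip in N (None keeps the last).
- env.pause(seconds).
- solver.inverse_kinematics(position, orientation): joint angles nearest the present ones, or None.
- env.sense(): the state.
- viewer.read_camera(name): name is "scene" or "top" or "wrist"; returns (picture, depth): 480x640x3 uint8, red, green, blue; 480x640 float32, m along the optical axis (not along the pixel's ray), 0 where there is no reading.
- viewer.camera_info(name): a dict with "intrinsics" (3x3 intrinsics, pixels), "eye" and "rotation" of the camera in the world; the wrist camera has in their place "T_tool_cam" (4x4, takes a point from camera to tool coordinates, whose origin is the TCP and whose axes are the flange's). Camera axes: x right, y up, looking along -z (the intrinsics and any distortion apply to the point x, -y, -z); pixel columns grow to the right and rows downward; lengths in m; the calibration is good to about 2 mm. A picture is of the moment at which its call begins: read the wrist's pose just before it. camera_info takes no time and is no camera call.
A pose or a line that the arm cannot do raises env.PlanningError and nothing moves.
- workorder.finish_job(): hands the job in; it is judged then, once.
Trained networks look in the newest picture that a camera, given by its name, has taken for a name from the list of things; names that differ only in an ending like _2 or _b are one class to them, and where a whole thing is asked for, a point or a joint stands for the part that bears it (a point fixed in the world has none). Each returns a list of dicts, best first, with "score" (0 to 1); they miss things now and then, are a little off and sometimes report something else, mostly with a low value. They report only what shows in the picture. A call takes as long as a camera call.
- search_frame(camera, name): "at" ([x, y, z] in m, in world coordinates, good to about 4 mm: the middle of the surface that is visible of it).
- tip_of(camera, name): "at" ([x, y, z] in m, in world coordinates, good to about 4 mm: a listed point, or the origin of a listed thing).
The state is a dict: "t": time; "joint_positions": joint angles; "joint_velocities": joint speeds; "tau": joint torques, N m; "ee_pos": TCP position; "tcp_rot": TCP orientation; "wrist_force": force on the tool from outside, world axes, zero at the start; "moment": the same for the moment, N m; "gripper_width": finger opening in m; "grasp_force": force on a finger pad.
Only numpy, scipy, OpenCV 4.12 (cv2) and the standard library are available. Lean on these libraries where they do the work, as an engineer would, in place of code of your own. Each camera call takes 0.05 s, during which the arm holds its last target. There are 200 camera calls.

## Working session

There is one attempt and no reset: what is moved stays moved. The work goes in short steps, each a Python script; the robot and the scene stay as the last script left them, time stands still between calls to the robot, and variables do not carry over. Pictures are saved under pics/ and viewed, at most 10 in all, crops included, and the job is handed in when it is done.

```bash
ls; mkdir -p pics
python3 - <<'E'
from station import *
import cv2,numpy as np
for c in ("scene","top"):
    p,d=viewer.read_camera(c); cv2.imwrite(f"pics/{c}0.png",p[:,:,::-1]); np.savez(f"pics/{c}0.npz",p=p,d=d)
    i=viewer.camera_info(c); print(c,i)
    for n in ("manifold","handle_grip","screw_grip","wash_bottle","specimen_jar","tape_roll"):
        print(n,[(np.round(r["at"],4),round(r["score"],2)) for r in tip_of(c,n)[:2]])
    for n in ("valve","bleed"): print(n,[(np.round(r["at"],4),round(r["score"],2)) for r in search_frame(c,n)[:2]])
s=env.sense(); print({k:np.round(v,3) for k,v in s.items()})
E
```

```text
pics
scene {'intrinsics': array([[544.39210213,   0.        , 324.96937977],
       [  0.        , 544.39210213, 240.25611951],
       [  0.        ,   0.        ,   1.        ]]), 'eye': array([1.29698054, 0.43434742, 0.71777763]), 'rotation': array([[-0.51374051, -0.53483209,  0.67083927],
       [ 0.85794242, -0.3223948 ,  0.39999551],
       [ 0.00234466,  0.78103536,  0.6244824 ]])}
manifold [(array([ 5.339e-01, -8.810e-02,  2.000e-04]), 0.95)]
handle_grip [(array([ 0.581 , -0.2327,  0.0815]), 0.57)]
screw_grip [(array([ 0.5101, -0.014 ,  0.0819]), 0.56)]
wash_bottle [(array([ 0.669 , -0.284 ,  0.0019]), 0.69), (array([ 0.5837, -0.2353,  0.0815]), 0.4)]
specimen_jar [(array([0.4784, 0.1538, 0.0014]), 0.85)]
tape_roll [(array([ 0.3901, -0.0908, -0.0032]), 0.63)]
valve [(array([ 0.5808, -0.2051,  0.0741]), 0.86)]
bleed [(array([ 0.5144, -0.0084,  0.0805]), 0.71)]
top {'intrinsics': array([[512.71752971,   0.        , 324.48295853],
       [  0.        , 512.71752971, 233.36781713],
       [  0.        ,   0.        ,   1.        ]]), 'eye': array([0.39334453, 0.0462241 , 0.9999776
[... 554 characters left out ...]
5749, -0.2023,  0.0663]), 0.72)]
bleed [(array([ 0.5065, -0.0142,  0.0944]), 0.82)]
{'t': np.float64(0.9), 'joint_positions': array([-1.316,  0.467, -0.012,  1.603,  0.006,  1.071, -0.056]), 'joint_velocities': array([-0.001,  0.001,  0.001, -0.   , -0.001,  0.   ,  0.001]), 'tau': array([ 0.0000e+00, -5.2039e+01, -1.2000e-02, -2.4406e+01, -5.7000e-02,
        1.1000e-02,  0.0000e+00]), 'ee_pos': array([0.191, 0.621, 0.215]), 'tcp_rot': array([[-0.956,  0.293,  0.   ],
       [ 0.293,  0.956, -0.   ],
       [-0.   ,  0.   , -1.   ]]), 'wrist_force': array([-0.031,  0.109,  0.369]), 'moment': array([ 0.022, -0.062,  0.019]), 'grasp_force': np.float64(0.0), 'gripper_width': np.float64(0.092)}
```

Run:
```python
import cv2
a=cv2.imread("pics/top0.png")
cv2.imwrite("pics/topc.png",cv2.resize(a[60:330,270:560],None,fx=2.2,fy=2.2,interpolation=cv2.INTER_CUBIC))
```

```text
(no output)
```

View pics/topc.png

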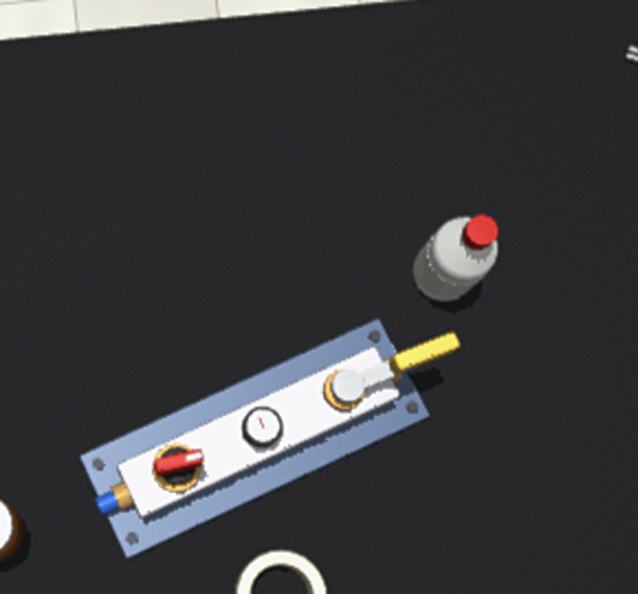

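View pics/scene0.png

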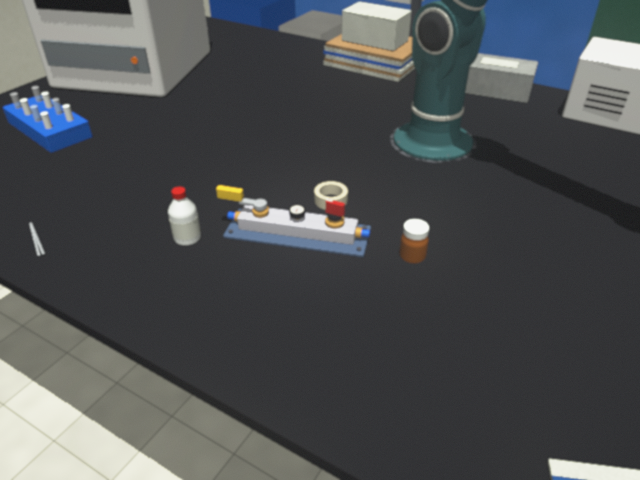

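The top crop shows the valve hub at (348,386) with its yellow handle ending at (458,340), so it is near open. The red thumbscrew is at (180,463) with its white mark pointing right, about 1.4 off the seat. The bottle is beyond the handle. The scene view agrees: handle at (230,193), screw at (335,208). Next I'll measure from close by with the wrist camera at two places.

```bash
cat > h.py <<'E'
from station import *
import cv2,numpy as np
def R(a):  # tool down, tool y axis at world angle a
    y=np.array([np.cos(a),np.sin(a),0]); z=np.array([0,0,-1.]); return np.c_[np.cross(y,z),y,z]
def shot(name):
    s=env.sense(); p,d=viewer.read_camera("wrist"); i=viewer.camera_info("wrist")
    cv2.imwrite(f"pics/{name}.png",p[:,:,::-1])
    K=i["intrinsics"]; v,u=np.mgrid[:480,:640]
    P=np.stack([(u-K[0,2])/K[0,0]*d,-(v-K[1,2])/K[1,1]*d,-d,np.ones_like(d)],-1)@i["T_tool_cam"].T
    W=P[...,:3]@s["tcp_rot"].T+s["ee_pos"]; W[d<=0]=np.nan
    return p,W
def near(W,c,r): return np.hypot(W[...,0]-c[0],W[...,1]-c[1])<r
def rect(pts):
    (c,(w,h),a)=cv2.minAreaRect((pts[:,:2]*1000).astype(np.float32))
    if w<h: w,h,a=h,w,a+90
    return np.round(c,1),round(w,1),round(h,1),round((a+90)%180-90,2)
def measure(name):
    p,W=shot(name); hsv=cv2.cvtColor(p,cv2.COLOR_RGB2HSV); H,S,V=[hsv[...,k].astype(int) for k in range(3)]; z=W[...,2]
    m={"yellow":(H>22)&(H<35)&(S>130)&(z>.086)&(z<.1),"redbar":near(W,(.512,-.014),.04)&(z>.089)&(z<.1),
       "white":near(W,(.512,-.014),.04)&(z>.089)&(z<.1)&(S<80),
       "block":near(W,(.535,-.09),.16)&(z>.035)&(z<.044)&(S<60)}
    for k,b in m.items():
        q=W[b]; 
        if len(q)>20: print(name,k,len(q),"z",round(np.median(q[:,2]),4),"mean",q[:,:2].mean(0).round(4),rect(q))
        else: print(name,k,len(q))
    for n in ("manifold","handle_grip","screw_grip"): print(n,[(np.round(r["at"],4),round(r["score"],2)) for r in tip_of("wrist",n)[:1]])
E
python3 - <<'E'
from h import *
print(viewer.camera_info("wrist"))
for a in (1.27,): 
  for b in (0,np.pi): print(a+b,solver.inverse_kinematics([.53,-.1,.33],R(a+b)))
env.reach([.50,-.08,.36],R(.3)); print(env.sense()["t"],env.sense()["joint_positions"].round(2))
measure("w1")
env.movel([.58,-.13,.36]); measure("w2"); print(env.sense()["t"])
E
```

```text
{'intrinsics': array([[426.01176381,   0.        , 312.08503386],
       [  0.        , 426.01176381, 247.01981111],
       [  0.        ,   0.        ,   1.        ]]), 'T_tool_cam': array([[-2.19078116e-04,  9.59612344e-01,  2.81325613e-01,
         8.00651407e-02],
       [ 9.99999535e-01, -5.39050435e-05,  9.62606840e-04,
         2.25549173e-04],
       [ 9.38894275e-04,  2.81325693e-01, -9.59611886e-01,
        -1.69290151e-01],
       [ 0.00000000e+00,  0.00000000e+00,  0.00000000e+00,
         1.00000000e+00]])}
1.27 [-0.58950015  0.20682779  0.84407974  1.77359638 -0.16335463  1.23368048
  1.56833358]
4.411592653589793 [-0.9216055   0.39848085  1.37672424  1.78601926 -0.40651751  1.29746765
 -1.31681989]
3.65 [-0.69  0.09  0.85  1.8  -0.07  1.28  0.49]
w1 yellow 526 z 0.0913 mean [ 0.5779 -0.2251] (array([ 551. , -126.7]), 267.7, 13.5, -74.61)
w1 redbar 483 z 0.093 mean [ 0.5104 -0.0144] (array([510.7, -14.7]), 39.9, 12.1, -82.84)
w1 white 91 z 0.0936 mean [ 0.5123 -0.0261] (array([513.2, -14.7]), 40.0, 9.5, -88.78)
w1 block 6019 z 0.0393 mean [ 0.532  -0.0792] (array([536.3, -90.2]), 249.4, 50.1, -71.32)
manifold [(array([ 5.357e-01, -8.610e-02, -4.000e-04]), 0.78)]
handle_grip [(array([ 0.5778, -0.2312,  0.079 ]), 0.96)]
screw_grip [(array([ 0.5101, -0.0176,  0.0808]), 0.84)]
w2 yellow 583 z 0.0911 mean [ 0.5794 -0.2282] (array([ 579.4, -229.2]), 55.6, 13.7, -74.19)
w2 redbar 557 z 0.0929 mean [ 0.511  -0.0147] (array([510.8, -14.6]), 40.0, 12.0, -82.73)
w2 white 75 z 0.0938 mean [ 0.5119 -0.0251] (array([511.7, -14.1]), 37.6, 5.0, -89.61)
w2 block 6813 z 0.0393 mean [ 0.534  -0.0809] (array([536.3, -89.8]), 249.3, 50.1, -71.22)
manifold [(array([ 0.5358, -0.089 , -0.0021]), 0.9)]
handle_grip [(array([ 0.5792, -0.2285,  0.0784]), 0.85)]
screw_grip [(array([ 0.5066, -0.0196,  0.0838]), 0.69)]
4.825
```

View pics/w1.png

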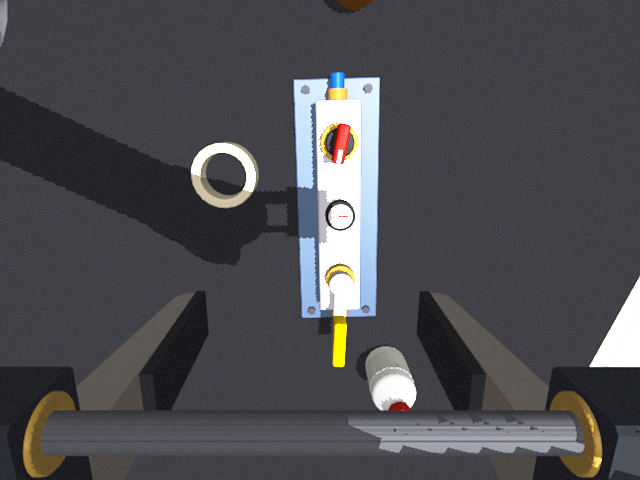

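Wrist picture: screw at (340,143), gauge (340,215), valve hub (340,285), handle (340,340) and bottle at (390,380). Both views agree:

| Quantity | Value |
|---|---|
| Manifold centre | (0.5363, -0.090) |
| Manifold yaw | 18.73° |
| Handle top height | 91 mm |
| Screw top height | 93 mm |
| Valve angle | ≈ 0.06 |
| Bleed angle | ≈ 1.37 |

Now I'll turn the valve.

```bash
cat >> h.py <<'E'
YAW=np.deg2rad(18.73); C=np.array([.5363,-.09]); Y=np.array([-np.sin(YAW),np.cos(YAW)])
VA=C-.08*Y; SA=C+.08*Y
def vpose(v,z): # valve angle v
    f=YAW-np.pi/2-v; return np.r_[VA+.066*np.array([np.cos(f),np.sin(f)]),z],R(f+np.pi/2)
def vt(v,f0):
    f=YAW-np.pi/2-v; s=env.sense(); t=np.array([np.sin(f),-np.cos(f)])  # direction of closing
    return (s["wrist_force"]-f0)[:2]@t, s
E
python3 - <<'E'
from h import *
p,r=vpose(.058,.15); env.reach(p,r)
p,r=vpose(.058,.063); env.movel(p)
f0=env.sense()["wrist_force"]; effector.grasp(25)
s=env.sense(); print("width",s["gripper_width"],"t",s["t"],s["wrist_force"]-f0)
v=.058
for v in list(np.linspace(.058,1.5,13)[1:])+list(np.arange(1.52,1.68,.02)):
    p,r=vpose(v,.063); env.movel(p,r,rate=.07 if v<1.51 else .03)
    F,s=vt(v,f0); print(round(v,3),round(F,2),(s["wrist_force"]-f0).round(1),s["moment"].round(2),s["ee_pos"].round(4),round(s["t"],2))
    if F<-14 or np.linalg.norm(s["wrist_force"]-f0)>30: break
E
```

```text
width 0.01365840499763867 t 7.6417 [ 0.50146929 -0.65625359 -1.24944781]
0.178 -0.29 [ 0.4 -0.5 -1.6] [-0.16 -0.01 -0.18] [ 0.5719 -0.231   0.063 ] 7.91
0.298 -0.52 [ 0.5 -0.5 -1.5] [-0.09  0.05 -0.13] [ 0.5642 -0.2317  0.063 ] 8.18
0.418 -0.52 [ 0.5 -0.6 -1.5] [-0.14  0.04 -0.11] [ 0.5563 -0.2315  0.063 ] 8.44
0.539 -0.17 [-0.1 -1.1 -0.9] [-0.14  0.05 -0.06] [ 0.5484 -0.2303  0.063 ] 8.71
0.659 -0.65 [ 0.5 -0.5 -1.1] [-0.15  0.06 -0.11] [ 0.5409 -0.2282  0.063 ] 8.97
0.779 -0.11 [ 0.1  0.  -1.6] [-0.14  0.07 -0.06] [ 0.5335 -0.2252  0.063 ] 9.24
0.899 0.14 [-0.4 -0.4 -2.7] [-0.11  0.03 -0.15] [ 0.5266 -0.2213  0.063 ] 9.51
1.019 -0.59 [ 0.9  0.2 -2.8] [-0.09  0.01 -0.16] [ 0.5202 -0.2166  0.063 ] 9.78
1.14 -0.52 [ 0.8  0.1 -2.5] [-0.07 -0.02 -0.14] [ 0.5144 -0.2113  0.063 ] 10.04
1.26 0.02 [ 0.7  0.5 -2.9] [-0.06 -0.07 -0.2 ] [ 0.5093 -0.2052  0.063 ] 10.31
1.38 -1.02 [ 1.4 -0.4 -3.7] [ 0.07 -0.1  -0.14] [ 0.505  -0.1986  0.063 ] 10.57
1.5 -0.24 [ 1.9  0.5 -4.4] [ 0.03 -0.17 -0.12] [ 0.5015 -0.1915  0.063 ] 10.84
1.52 -0.58 [ 2.3  0.3 -5.1] [ 0.   -0.4  -0.05] [ 0.5009 -0.1902  0.063 ] 11.09
1.54 -0.79 [ 2.  -0.1 -5.5] [ 0.06 -0.49 -0.17] [ 0.5004 -0.1888  0.063 ] 11.34
1.56 -1.31 [ 3.2 -0.3 -4.4] [ 0.09 -0.59 -0.1 ] [ 0.4999 -0.1875  0.063 ] 11.59
1.58 -3.31 [ 4.4 -2.  -8.4] [-0.4  -0.79  0.4 ] [ 0.4997 -0.187   0.063 ] 11.84
1.6 -7.12 [  5.7  -5.7 -10.5] [-1.1  -1.14  0.55] [ 0.4997 -0.187   0.0631] 12.09
1.62 -9.85 [  7.4  -8.1 -14.6] [-1.69 -1.53  0.68] [ 0.4998 -0.1869  0.0632] 12.34
1.64 -13.28 [  8.4 -11.5 -17.2] [-2.38 -1.91  0.68] [ 0.4999 -0.1869  0.0633] 12.59
1.66 -16.93 [ 10.7 -14.8 -20.1] [-2.99 -2.31  0.71] [ 0.5001 -0.1868  0.0634] 12.84
```

The closed stop is felt at about 1.57. I'll ease off, release, check with the wrist camera, then go on to the screw.

```bash
cat >> h.py <<'E'
def spose(b,z): return np.r_[SA,z],R(YAW+np.pi+b+np.pi/2-np.pi)
E
python3 - <<'E'
from h import *
p,r=vpose(1.585,.063); env.movel(p,r,rate=.03)
effector.release(); env.movel(np.r_[p[:2],.2])
env.reach([.55,-.10,.36],R(YAW)); measure("w3")
print(env.sense()["t"])
for b in np.linspace(1.37,-.1,5):
    print(b,solver.inverse_kinematics(*spose(b,.07)).round(2))
E
```

```text
w3 yellow 638 z 0.0911 mean [ 0.4996 -0.1858] (array([ 499.9, -186.4]), 55.3, 13.1, 18.76)
w3 redbar 516 z 0.0929 mean [ 0.5107 -0.0145] (array([510.7, -14.7]), 39.9, 12.0, -82.77)
w3 white 73 z 0.0935 mean [ 0.5119 -0.0259] (array([512.4, -15.2]), 39.0, 7.2, -88.27)
w3 block 6484 z 0.0393 mean [ 0.5339 -0.0821] (array([536.3, -90.4]), 250.5, 49.8, -71.24)
manifold [(array([ 0.5317, -0.0911,  0.0012]), 0.63)]
handle_grip [(array([ 0.4966, -0.1896,  0.0805]), 0.55)]
screw_grip [(array([ 0.5089, -0.0171,  0.0849]), 0.86)]
16.6167
1.37 [ 0.66  0.64 -0.89  2.    0.69  0.83  2.64]
1.0025 [ 0.5   0.55 -0.67  2.01  0.51  0.74  2.42]
0.635 [-0.4   0.47  0.45  2.07 -0.33  0.67  2.8 ]
0.26750000000000007 [-0.46  0.48  0.52  2.07 -0.37  0.68  2.47]
-0.1 [-0.51  0.5   0.59  2.08 -0.43  0.69  2.16]
```

```bash
cat >> h.py <<'E'
def spose(b,z): return np.r_[SA,z],R(YAW+b-np.pi/2)
def tb(s): y=s["tcp_rot"][:,1]; return np.arctan2(y[1],y[0])-YAW+np.pi/2
E
python3 - <<'E'
from h import *
env.reach(*spose(1.37,.16)); env.movel(spose(1.37,.07)[0])
effector.grasp(30); s=env.sense(); s0=s; print("width",s["gripper_width"],s["t"],s["joint_positions"].round(2))
for b in list(np.linspace(1.37,.15,7)[1:])+list(np.arange(.12,-.15,-.03)):
    env.movel(*spose(b,.07)); s=env.sense()
    M=s["moment"]-s0["moment"]; print(round(b,3),round(tb(s),4),M.round(2),(s["wrist_force"]-s0["wrist_force"]).round(1),round(s["t"],2),s["joint_positions"][6].round(2))
    if abs(M[2])>.6: break
E
```

```text
width 0.01140158959524353 19.4333 [-0.69  0.57  0.84  2.09 -0.63  0.75  0.67]
1.167 1.1697 [-0.06 -0.01 -0.11] [ 1.3 -1.1 -0.7] 19.78 0.51
0.963 0.9678 [-0.08 -0.07 -0.12] [ 0.9 -1.8 -0.3] 20.13 0.35
0.76 0.765 [-0.07 -0.12 -0.11] [ 1.7 -1.1 -1.1] 20.48 0.19
0.557 0.5618 [-0.08 -0.14 -0.1 ] [ 2.  -2.1 -0.4] 20.83 0.02
0.353 0.3585 [-0.12 -0.22 -0.06] [ 1.8 -1.7 -1. ] 21.18 -0.15
0.15 0.1552 [-0.19 -0.28 -0.09] [ 2.6 -1.7 -0.7] 21.53 -0.31
0.12 0.1226 [-0.2  -0.42 -0.08] [ 2.9 -3.  -2.3] 21.78 -0.34
0.09 0.0915 [-0.19 -0.42 -0.07] [ 2.2 -3.  -1.8] 22.03 -0.37
0.06 0.0612 [-0.26 -0.44 -0.08] [ 3.2 -3.3 -1.8] 22.28 -0.39
0.03 0.0311 [-0.3 -0.5 -0.1] [ 2.9 -2.3 -2.6] 22.53 -0.42
0.0 0.0011 [-0.27 -0.51 -0.05] [ 2.7 -2.4 -1.9] 22.78 -0.44
-0.03 -0.0277 [-0.34 -0.56  0.51] [ 3.3 -4.  -1.9] 23.03 -0.47
-0.06 -0.0579 [-0.39 -0.49  0.61] [ 4.1 -3.7 -1.5] 23.28 -0.49
```

The seat is felt at tool angle ≈ 0, where the moment jumps by 0.6 N m. I'll regrip there so the pads sit flat, then back off a quarter turn.

Run:
```python
from h import *
env.movel(*spose(0.0,.07)); effector.release(); effector.grasp(30); s0=env.sense()
print(tb(s0),s0["gripper_width"])
for b in np.linspace(0,np.pi/2,8)[1:]:
    env.movel(*spose(b,.07)); s=env.sense()
    print(round(b,3),round(tb(s),4),(s["moment"]-s0["moment"]).round(2),round(s["t"],2))
env.pause(.3); s=env.sense(); print(tb(s),s["gripper_width"],s["grasp_force"],s["ee_pos"],SA)
p,W=shot("w4")
p,d=viewer.read_camera("top"); cv2.imwrite("pics/top4.png",cv2.resize(p[60:330,270:560,::-1],None,fx=2.2,fy=2.2))
p,d=viewer.read_camera("scene"); cv2.imwrite("pics/sc4.png",cv2.resize(p[150:290,140:460,::-1],None,fx=2.4,fy=2.4))
for n in ("wash_bottle","specimen_jar","tape_roll"): print(n,[(np.round(r["at"],4),round(r["score"],2)) for r in tip_of("scene",n)[:1]+tip_of("top",n)[:1]])
```

```text
1.3976834327689147e-06 0.011382000911532133
0.224 0.2215 [-0.09 -0.09  0.01] 26.32
0.449 0.4446 [-0.16 -0.13  0.01] 26.7
0.673 0.6685 [-0.16 -0.17 -0.04] 27.07
0.898 0.8927 [-0.23 -0.22  0.04] 27.45
1.122 1.117 [-0.16 -0.23 -0.06] 27.82
1.346 1.3414 [-0.15 -0.33  0.05] 28.2
1.571 1.5658 [-0.23 -0.4   0.02] 28.57
1.5694182519960005 0.011826135702284527 30.000823438167572 [ 0.51071466 -0.01432681  0.06999558] [ 0.51061129 -0.01423662]
wash_bottle [(array([ 0.6695, -0.2824,  0.0008]), 0.66), (array([ 0.6734, -0.2852,  0.0008]), 0.76)]
specimen_jar [(array([ 4.767e-01,  1.517e-01, -1.000e-04]), 0.59), (array([ 0.4781,  0.1503, -0.0021]), 0.9)]
tape_roll [(array([ 0.3925, -0.0906, -0.0047]), 0.58), (array([ 0.3996, -0.0933,  0.    ]), 0.67)]
```

View pics/w4.png

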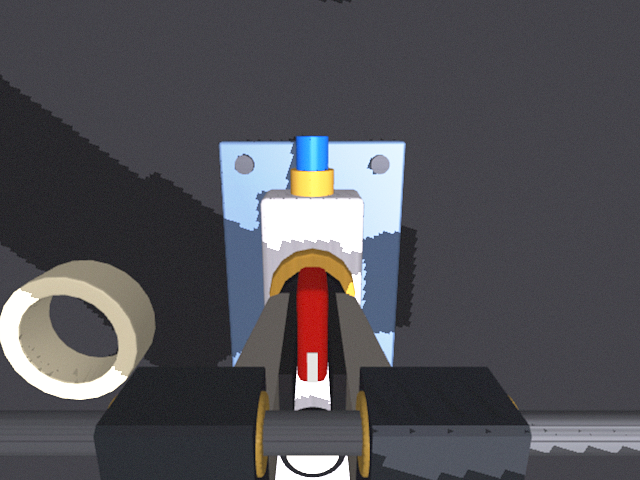

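View pics/sc4.png

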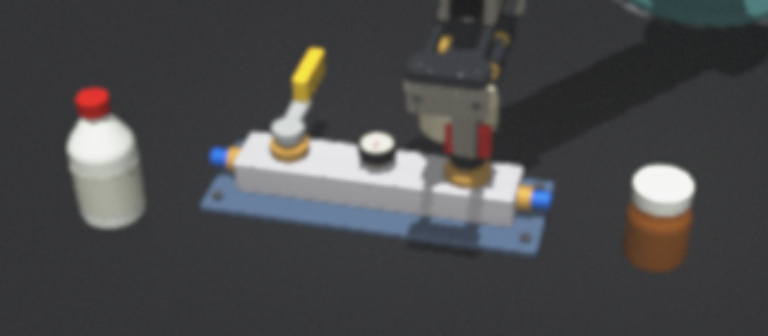

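The wrist view shows the red bar (312,325) aligned with the manifold axis and gripped, with its white mark at (312,365) pointing to -y, a quarter turn off the seat. In the scene crop the yellow handle (308,72) lies across the manifold, and the bottle, jar and tape roll still stand in place. I'm handing in.

Run:
```python
from station import *
print(workorder.finish_job())
```

```text
the job is handed in; nothing more can be done
None
```

The job is handed in: the valve is closed against its stop, and the thumbscrew was seated, backed off a quarter turn (1.569 rad) and is still gripped there, with the bottle, jar and tape roll left standing where they were.

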